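Flag the unlidded specimen pot

TASK

One of the four specimen pots in the blue tray has no lid: point it out to the technician watching on the bench camera by holding your fingertips about three centimetres above the middle of its open mouth for two full seconds, without touching it. Then press the large button on the grey call box fully down, let it come up again and move clear. Do not touch any pot or come low over a lidded one, leave the small button alone, and leave the other things on the bench where they are.

Things in the scene. Friction and masses are not known exactly. Their poses are not given: they have to be found in the camera images.
- tray: Fixed shallow light-blue basin, 210 x 210 mm outside, walls 28 mm high and 5 mm thick, floor 5 mm thick, on the bench either left or right of the middle. Origin: centre of its underside; x and y along its sides. The four pots stand in it two by two, about 96 mm apart.
- pot_open: The unlidded specimen pot: white, open-topped, hollow, loose, 58 mm across at the rim, 48 mm at the foot, 65 mm tall, wall 2.5 mm. Origin: centre of its underside, z up. It may stand at any of the four places in the tray.
- mouth (a point): Centre of the open mouth of the unlidded pot, level with its rim (70 mm above the bench).
- pot_a: One of three closed white specimen pots standing loose in the tray, 58 mm across, 75 mm tall with its ribbed white screw lid, which is 62 mm across. Origin: centre of its underside, z up.
- pot_b: One of three closed white specimen pots standing loose in the tray, 58 mm across, 75 mm tall with its ribbed white screw lid, which is 62 mm across. Origin: centre of its underside, z up.
- pot_c: One of three closed white specimen pots standing loose in the tray, 58 mm across, 75 mm tall with its ribbed white screw lid, which is 62 mm across. Origin: centre of its underside, z up.
- lid_a (a point): Centre of the top of the closed lid of one of the three lidded specimen pots (80 mm above the bench; lid 62 mm across, 13 mm tall).
- lid_b (a point): Centre of the top of the closed lid of one of the three lidded specimen pots (80 mm above the bench; lid 62 mm across, 13 mm tall).
- lid_c (a point): Centre of the top of the closed lid of one of the three lidded specimen pots (80 mm above the bench; lid 62 mm across, 13 mm tall).
- call_box: Fixed grey call box, 120 x 180 x 45 mm, on the bench on the other side from the tray. Origin: centre of its underside. Two round dark grey push buttons in black collars stand on its top, on its y axis: the large one at y = +40 mm, the small one at y = -45 mm.
- big_button (a joint): Large push button's travel: 0 up, 0.006 m fully down. A spring returns it; fully down takes about 5 N. It moves straight down.
- big_button_top (a point): Centre of the upper face of the large button (44 mm across), about 67 mm above the bench when up.
- small_button (a joint): Small push button's travel: 0 up, 0.006 m fully down; spring-returned, about 5 N. Not to be pressed.
- small_button_top (a point): Centre of the upper face of the small button (20 mm across), about 67 mm above the bench when up.
- spare_lid: Loose white ribbed lid, 62 mm across, 13 mm tall, lying on the bench between tray and call box. Origin: centre of its underside.
- bottle: Loose white bottle, 60 mm across, 150 mm tall, standing beyond the tray and call box. Origin: centre of its underside.
- swab_box: Loose cardboard box, 70 x 130 x 50 mm, farther out on the bench. Origin: centre of its underside.
Not all that is in view belongs to the job. What is shaped like the pot_c but orange or red is not meant. Of the things shaped like the call_box, the grey one is meant.

How it is judged:
By the outcome, as a careful person would: the job done as asked, in the order asked, and still so for the second after the job is handed in, with the robot touching nothing.
It also fails if it takes over 40 s, if anything falls off the work surface, if the arm or the gripper's body presses on something with over 40 N, if the wrist force passes 120 N, or if a joint passes its speed limit or range.

ROBOT

A 6-joint arm with a two-finger parallel gripper is mounted at the origin on the work surface. World frame = base frame: x ahead of the robot, y to its left, z up, the work surface at z = 0. Lengths are in mm, angles in rad, forces in N, time in s.
With the tool pointing down it reaches from about 325 to 900 mm from the base axis. Payload 6.1 kg.
Tool frame: the origin (TCP) lies at the very end of the fingers, on their centre line; the grasp point (between the pads) lies 19 mm behind it; z points along the fingers, y is the direction in which the jaws open and shut (so a half turn about z gives the same grasp; the last joint's range is limited). The gripper opens to 87 mm and grips with 3 to 60 N. Pads are 19 mm wide; open, the fingers measure 117 mm over their backs; the gripper's body (75 mm by 190 mm) begins 51 mm behind the grasp point.
Start: joints at [-1.417, 0.22, 1.526, -0, 1.395, -0.126], TCP at [172.595, -600.688, 222.538] pointing down, gripper open.
Joint ranges: [-2.98, 2.98], [-0.91, 2.08], [0.09, 2.57], [-1.24, 4.39], [0.2, 2.65], [-2.68, 2.68]. Speed limits (rad/s): [2.57, 2.57, 3.01, 3.14, 3.14, 3.14].

INTERFACE

Orientations are given as a unit quaternion [x, y, z, w].
In Python, from rig import env gives the robot as it stands.
- The arm moves only by the tool servo_tool, never from a script. Its argument "series" is a list of rows, each a list of 5 numbers: the closure, from 0 (fully open) to 1 (shut), then the shift along the world's x, y, z scaled (see below), then the turn about the world's z scaled (see below). In form: [[grip, tx, ty, tz, yaw], ...]. A call has exactly 8 rows; each row shifts and turns the commanded pose from where the row before left it; what a row does not reach is not made up. The controller multiplies each number of a shift by 0.075 m and each number of a turn by 30 degrees. A row lasts 1/12 s, in which the tool goes at most 41.7 mm and 7.16 degrees, less where a joint would pass 70% of its speed; a pose out of reach is approached as far as the arm can. A call with a number of a shift or a turn outside -1 to 1 is refused whole. A call with a gripper value outside its range is refused whole. The fingers move at their own pace and stop on an object; "force" is the grip in N (left out, the last holds). Time passes only in rows, so rows that do not move let the fingers close, or fill a call up. It gives the time, the measured TCP pose, the force and the opening at its end, in the units of the state.
- env.sense(): the state, without advancing time (a new reading comes with each control period).
- env.read_camera(name): name is "side" or "top"; returns a dict with "img" (400x640x3 uint8, red, green, blue), "vertical_fov" (degrees; the focal length in pixels is half the picture's height over the tangent of half this angle, whatever the lens; pixels are square), "cx", "cy" (the principal point, pixels), "position" and "orientation" of the camera in the world. Camera axes: x right, y down, z forward; pixel columns grow to the right and rows downward; lengths in mm; the calibration is good to about 2 mm. A picture is of the moment at which its call begins. There is no depth.
- env.sign_off(): hands the job in, once; it reports no verdict.
Trained networks look in the newest picture that a camera, given by its name, has taken for a name from the list of things; names that differ only in an ending like _2 or _b are one class to them, and where a whole thing is asked for, a point or a joint stands for the part that bears it (a point fixed in the world has none). Each returns a list of dicts, best first, with "p" (0 to 1); they miss things now and then, are a little off and sometimes report something else, mostly with a low value. They report only what shows in the picture. A call takes as long as a camera call. They do not tell look-alikes from the thing itself.
- env.find_in(camera, label): "centre" ([x, y, z] in mm, in world coordinates, good to about 4 mm: the middle of the surface that is visible of it).
- env.silhouettes(camera, label): "region" (400x640 bool, what is visible of it).
The state is a dict: "t": time; "joints": joint angles; "joint_vel": joint speeds; "joint_efforts": joint torques, N m; "ee_pos": TCP position; "tcp_rot": TCP orientation; "contact_force": force on the tool from outside, world axes, zero at the start; "moment": the same for the moment, N m; "gripper_width": finger opening in mm.
Only numpy, scipy, OpenCV 4.12 (cv2) and the standard library are available. Lean on these libraries where they do the work, as an engineer would, in place of code of your own. Each camera call takes 0.05 s, during which the arm holds its last target.

## Working session

There is one attempt and no reset: what is moved stays moved. The work goes in short steps, Python scripts to look and compute and a tool call to move; the robot and the scene stay as the last step left them, time stands still between calls to the robot, and variables do not carry over. Pictures are saved under pics/ and viewed, and the job is handed in when it is done.

Besides the shell and the picture viewer there is one more tool, called after "Call:" as name(argument=value, ...) on one line, values as JSON. servo_tool: Moves the arm, as the interface text tells. Shifts and turns lie within -1 to 1; 1 stands for 0.075 m of shift or 30 degrees of turn. Its arguments: {"type":"object","properties":{"series":{"type":"array"},"force":{"type":"number"}},"required":["series"]}

```bash
mkdir -p pics; cat > h.py <<'E'
import numpy as np, cv2
from scipy.spatial.transform import Rotation as R
def ray(c,u,v,z):
    f=200/np.tan(np.radians(c["vertical_fov"])/2)
    d=R.from_quat(c["orientation"]).apply([(u-c["cx"])/f,(v-c["cy"])/f,1]); p=np.array(c["position"])
    return p+d*(z-p[2])/d[2]
def proj(c,P):
    f=200/np.tan(np.radians(c["vertical_fov"])/2)
    q=R.from_quat(c["orientation"]).inv().apply(np.array(P,float)-np.array(c["position"]))
    return q[:2]/q[2]*f+[c["cx"],c["cy"]]
E
python3 - <<'E'
from rig import env
from h import *
s=env.sense(); print(s["t"],s["ee_pos"],s["tcp_rot"],s["gripper_width"])
for n in("top","side"):
    c=env.read_camera(n); cv2.imwrite(f"pics/{n}1.png",c["img"][:,:,::-1])
    print(n,{k:v for k,v in c.items() if k!="img"})
    for l in("pot_open","pot_a","call_box","spare_lid","bottle","swab_box","tray"):
        for d in env.find_in(n,l): print(l,round(d["p"],2),np.round(d["centre"]),np.round(proj(c,d["centre"])))
E
```

```text
0.0 [ 172.49819312 -600.08806988  221.45006899] [ 9.90232134e-01  1.39425319e-01  5.38530531e-06 -9.48786947e-04] 86.99687873839676
top {'vertical_fov': 54.93054761951252, 'cx': 316.67173625246, 'cy': 202.684642704177, 'position': array([398.50688845,  56.46671874, 952.81767262]), 'orientation': array([ 0.71221047, -0.69799024,  0.05089926, -0.05454492])}
pot_open 0.74 [ 492. -215.   49.] [434. 223.]
pot_open 0.64 [470. 162.  17.] [276. 230.]
pot_a 0.73 [458. 266.  85.] [226. 232.]
pot_a 0.7 [682. 362.  75.] [192. 137.]
pot_a 0.64 [530. 399.  75.] [171. 200.]
pot_a 0.64 [470. 160.  14.] [276. 230.]
pot_a 0.59 [554. 268.  82.] [228. 191.]
pot_a 0.57 [551. 168.  77.] [271. 193.]
call_box 0.8 [ 493. -211.   50.] [433. 222.]
call_box 0.72 [ 259. -223.   47.] [440. 325.]
call_box 0.58 [454. 262.  81.] [228. 234.]
spare_lid 0.55 [459.  -6.   8.] [344. 236.]
bottle 0.6 [741. -90. 104.] [384. 112.]
bottle 0.45 [460.  -6.  10.] [344. 236.]
swab_box 0.57 [742. 196.  51.] [264. 118.]
swab_box 0.54 [458.  -6.  10.] [344. 237.]
tray 0.72 [458.  -5.  10.] [344. 237.]
tray 0.62 [502. 212.   5.] [256. 217.]
side {'vertical_fov': 43.70349165621589, 'cx': 315.075887967126, 'cy': 197.1802388871006, 'position': array([169.10808701, 778.58499314, 772.61702304]), 'orientation': array([-0.1981361 ,  0.88770467, -0.40449275,  0.09543643])}
pot_open 0.69 [462. 164.  45.] [318. 249.]
pot_open 0.67 [ 476. -168.   64.] [371. 151.]
pot_a 0.96 [527. 410.  71.] [220. 326.]
pot_a 0.88 [545. 282.  80.] [250. 265.]
pot_a 0.76 [547. 190.  76.] [273. 234.]
pot_a 0.65 [671. 381.  71.] [161. 284.]
pot_a 0.57 [449. 280.  81.] [297. 282.]
call_box 0.94 [ 486. -170.   46.] [367. 156.]
call_box 0.92 [ 250. -180.   45.] [464. 179.]
spare_lid 0.7 [452.   3.  10.] [353. 214.]
bottle 0.96 [738. -82.  74.] [259. 141.]
swab_box 0.63 [736. 214.  47.] [190. 224.]
swab_box 0.58 [738. -81.  74.] [259. 141.]
tray 0.9 [496. 258.   2.] [281. 292.]
```

View pics/top1.png

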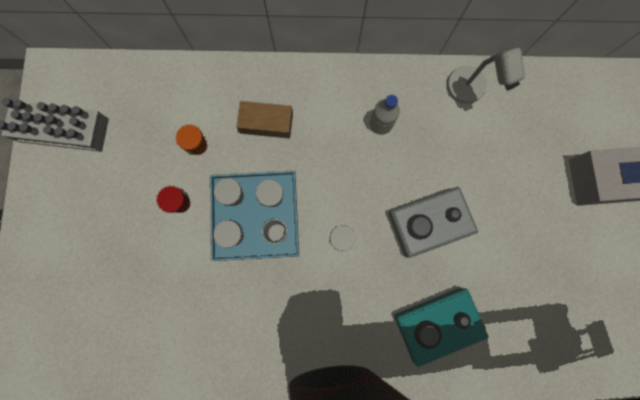

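View pics/side1.png

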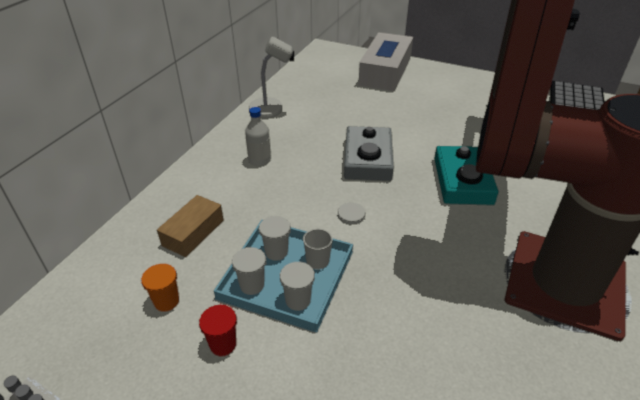

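```bash
python3 - <<'E'
import cv2,numpy as np
a=cv2.imread("pics/top1.png");b=cv2.imread("pics/side1.png")
A=cv2.resize(a[160:280,190:310],(400,400),interpolation=2);B=cv2.resize(a[160:360,370:520],(400,533),interpolation=2)
A=cv2.copyMakeBorder(A,0,133,0,0,0)
cv2.imwrite("pics/crop1.png",np.hstack([A,B]))
E
```

```text
(no output)
```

View pics/crop1.png

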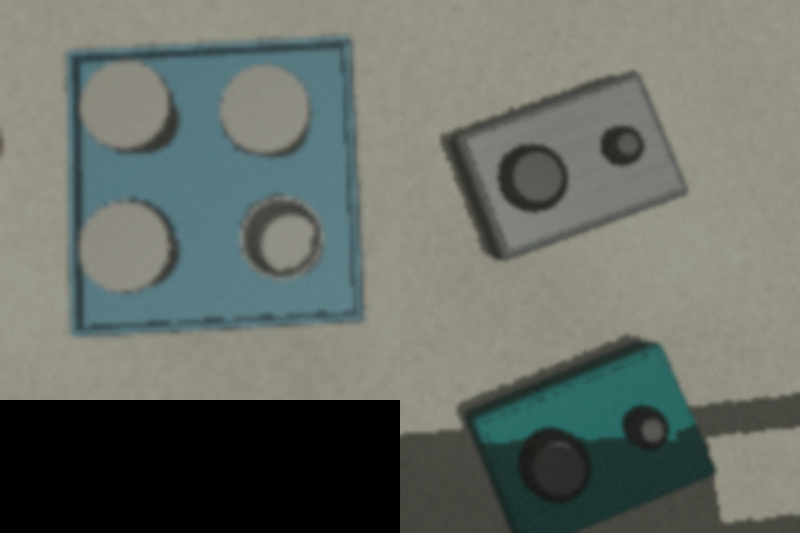

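```bash
python3 - <<'E'
from rig import env
from h import *
c=env.read_camera("top"); s=env.read_camera("side")
m=ray(c,274.3,231.1,70); b=ray(c,419.9,226.7,67); sm=ray(c,455,214.4,67)
print("mouth",m,"big",b,"small",sm,np.linalg.norm((b-sm)))
print("proj side",proj(s,m),proj(s,b),proj(s,sm))
t=[ray(c,190+x/3.333,160+y/3.333,28) for x,y in((68,52),(350,40),(362,318),(74,332))]
print(np.round(t), [np.linalg.norm(t[i]-t[i-1]) for i in range(4)])
lids=[ray(c,190+x/3.333,160+y/3.333,80) for x,y in((125,106),(265,110),(125,246))]; print(np.round(lids), "spacing m",[np.linalg.norm((l-m)[:2]) for l in lids])
for p in [(317,236)]: print("side mouth",ray(s,*p,70))
I=s["img"][:,:,::-1]
A=cv2.resize(I[215:285,280:350],(400,400),interpolation=2);B=cv2.resize(I[120:190,335:405],(400,400),interpolation=2)
cv2.imwrite("pics/crop2.png",np.hstack([A,B]))
E
```

```text
mouth [463.3234429  158.30053291  70.        ] big [ 480.44537607 -176.54491339   67.        ] small [ 510.61584568 -258.2417321    67.        ] 87.0897664697076
proj side [318.52123202 238.83539333] [370.50743825 148.03656806] [370.70658876 128.40626646]
[[600. 325.  28.]
 [613. 118.  28.]
 [410. 103.  28.]
 [396. 308.  28.]] [np.float64(204.76208139985076), np.float64(208.22658614553652), np.float64(203.61804765599805), np.float64(205.8624391315021)]
[[551. 268.  80.]
 [550. 171.  80.]
 [454. 263.  80.]] spacing m [np.float64(140.74072450926997), np.float64(87.7591121913463), np.float64(105.17752292253526)]
side mouth [469.35805143 152.50097087  70.        ]
```

View pics/crop2.png

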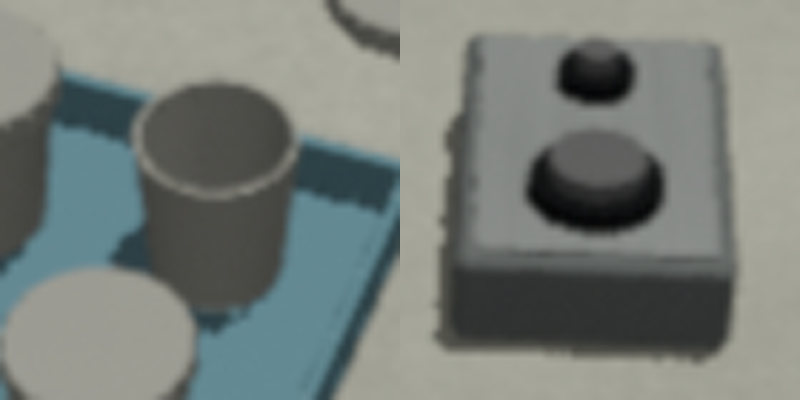

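The candidates and my picks:
- **Pots:** top-view pots are at (227,191), (270,193), (227,234) and (274,231). (274,231) is the only one with a rim and a dark hollow interior, so it is the open pot. The red and orange ones lie outside the tray.
- **Call boxes:** the grey one is at (433,222) and the teal one at (440,325), so grey is meant. Its large button is at (420,227) and the small one at (455,214).

The side view agrees within 1 px, giving mouth ≈ (463,158,70) and big button ≈ (480,-176,67). I'll close the fingers and travel high.

Call:
servo_tool(series=[[1,0.29,0.4,0,0],[1,0.29,0.4,0,0],[1,0.29,0.4,0,0],[1,0.29,0.4,0,0],[1,0.29,0.4,0,0],[1,0.29,0.4,0,0],[1,0.29,0.4,0,0],[1,0.29,0.4,0,0]], force=10)

```text
t: 1.57
ee_pos: [347.3, -359.2, 222.8]
tcp_rot: [0.99, 0.139, 0.0, 0.0]
contact_force: [0.7, 1.0, -0.2]
gripper_width: 41.5
```

Call:
servo_tool(series=[[1,0.29,0.4,0,0],[1,0.29,0.4,0,0],[1,0.29,0.4,0,0],[1,0.29,0.4,0,0],[1,0.29,0.4,0,0],[1,0.2,0.4,0,0],[1,0,0.4,0,0],[1,0,0.4,0,0]])

```text
t: 2.23
ee_pos: [470.8, -119.0, 222.6]
tcp_rot: [0.99, 0.14, 0.0, -0.0]
contact_force: [0.6, 0.3, -0.2]
gripper_width: 0.9
```

Call:
servo_tool(series=[[1,0,0.46,0,0],[1,0,0.46,0,0],[1,0,0.46,0,0],[1,0,0.46,0,0],[1,-0.05,0.46,0,0],[1,-0.05,0.46,0,0],[1,0,0.46,0,0],[1,0,0.46,0,0]])

```text
t: 2.9
ee_pos: [462.5, 157.0, 222.9]
tcp_rot: [0.99, 0.139, 0.0, 0.0]
contact_force: [0.6, -0.3, -0.2]
gripper_width: 0.4
```

Down to z ≈ 125 first, then check with pictures.

Call:
servo_tool(series=[[1,0,0.02,-0.2,0],[1,0,0,-0.25,0],[1,0,0,-0.25,0],[1,0,0,-0.25,0],[1,0,0,-0.2,0],[1,0,0,-0.15,0],[1,0,0,0,0],[1,0,0,0,0]])

```text
t: 3.57
ee_pos: [462.6, 156.7, 124.9]
tcp_rot: [0.99, 0.139, -0.0, 0.0]
contact_force: [0.4, 0.7, 1.0]
gripper_width: 0.4
```

```bash
python3 - <<'E'
from rig import env
from h import *
s=env.read_camera("side"); e=env.sense(); print(e["ee_pos"],proj(s,e["ee_pos"]))
I=s["img"][:,:,::-1]
cv2.imwrite("pics/side2.png",cv2.resize(I[150:310,220:420],(750,600),interpolation=2))
E
```

```text
[463.3609257  156.8616125  125.77267629] [318.68959028 217.65694433]
```

View pics/side2.png

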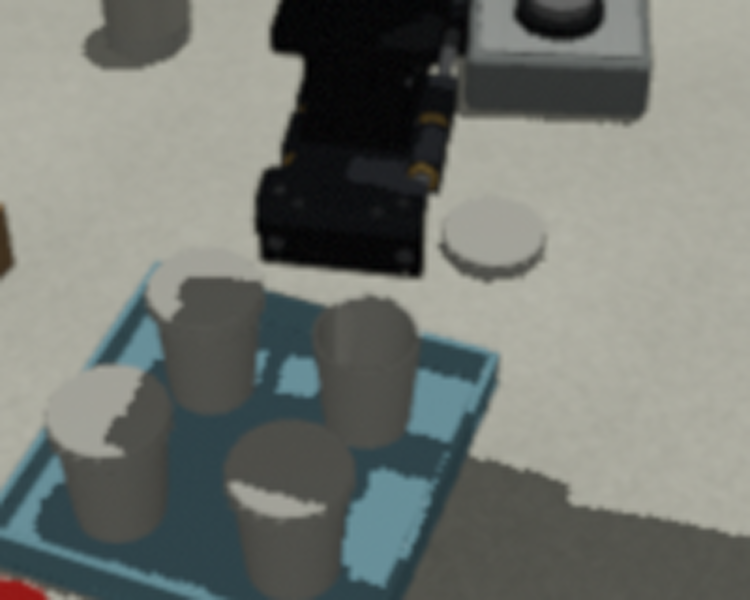

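```bash
python3 - <<'E'
from rig import env
from h import *
s=env.read_camera("side"); e=env.sense(); T=R.from_quat(e["tcp_rot"])
for o in([37,95,-70],[-37,95,-70],[37,-95,-70],[-37,-95,-70],[0,0,0]):
    p=e["ee_pos"]+T.apply(o); print(np.round(p),np.round((proj(s,p)-[220,150])*3.75))
c=env.read_camera("top"); cv2.imwrite("pics/top2.png",cv2.resize(c["img"][130:290,180:380,::-1],(750,600),interpolation=2))
E
```

```text
[525.  76. 196.] [328.  24.]
[454.  55. 196.] [469.  37.]
[473. 258. 196.] [253. 274.]
[402. 238. 196.] [418. 292.]
[464. 157. 126.] [369. 253.]
```

View pics/top2.png

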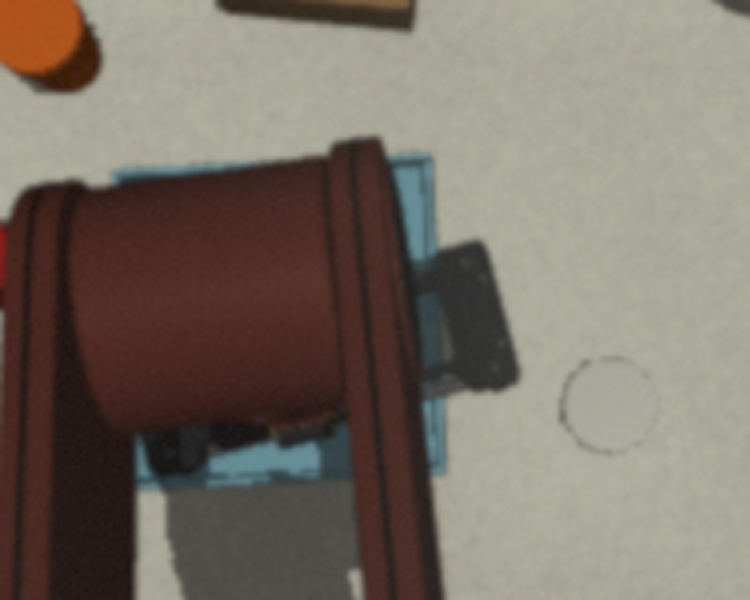

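```bash
python3 - <<'E'
from rig import env
print(env.sense()["joints"])
E
```

```text
[ 1.65005105e-01 -1.38488285e-02  1.96833608e+00  8.57904040e-06
  1.18483130e+00  1.45610132e+00]
```

The gripper body matches the predicted outline, so the fingertips are hidden behind it in the side view. I'll turn the tool so they can be seen while pointing.

Call:
servo_tool(series=[[1,0,0,0,-0.2],[1,0,0,0,-0.2],[1,0,0,0,-0.2],[1,0,0,0,-0.2],[1,0,0,0,-0.2],[1,0,0,0,-0.2],[1,0,0,0,-0.2],[1,0,0,0,-0.2]])

```text
t: 4.38
ee_pos: [463.8, 156.9, 126.4]
tcp_rot: [0.961, -0.278, 0.001, -0.001]
contact_force: [-1.0, -0.4, 0.6]
gripper_width: 0.4
```

```bash
python3 - <<'E'
from rig import env
from h import *
s=env.read_camera("side"); e=env.sense(); print(e["ee_pos"],e["joints"],(proj(s,e["ee_pos"])-[220,150])*3.75)
I=s["img"][:,:,::-1]
cv2.imwrite("pics/side3.png",cv2.resize(I[150:310,220:420],(750,600),interpolation=2))
E
```

```text
[463.74844482 156.91253812 126.34010904] [ 1.65053198e-01 -1.40635013e-02  1.96863071e+00 -5.05977143e-05
  1.18476254e+00  2.30514030e+00] [369.34221278 252.73457776]
```

View pics/side3.png

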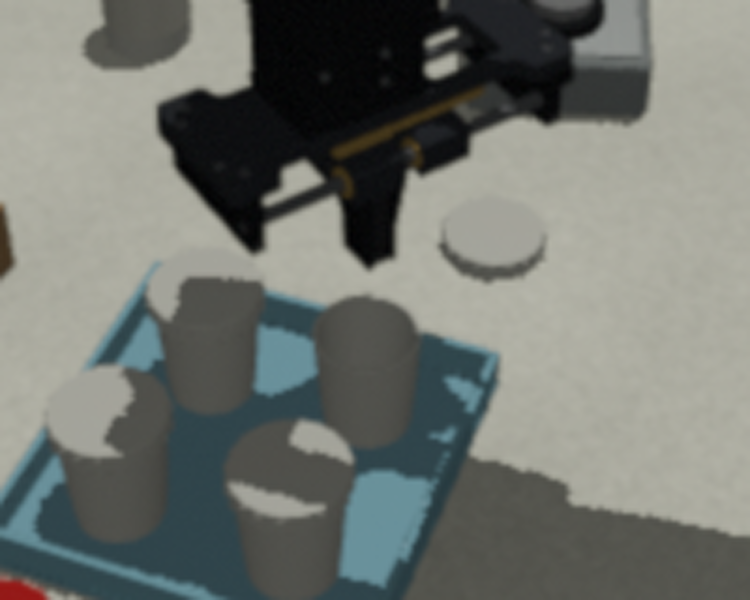

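The fingertips now show at crop (370,258), directly over the mouth at (366,335). I'll descend about 26 mm and hold.

Call:
servo_tool(series=[[1,0,0.02,-0.1,0],[1,0,0,-0.1,0],[1,0,0,-0.1,0],[1,0,0,-0.05,0],[1,0,0,0,0],[1,0,0,0,0],[1,0,0,0,0],[1,0,0,0,0]])

```text
t: 5.1
ee_pos: [463.2, 158.3, 99.1]
tcp_rot: [0.961, -0.275, 0.0, -0.0]
contact_force: [0.2, -1.1, 0.1]
gripper_width: 0.4
```

Call:
servo_tool(series=[[1,0,0,0,0],[1,0,0,0,0],[1,0,0,0,0],[1,0,0,0,0],[1,0,0,0,0],[1,0,0,0,0],[1,0,0,0,0],[1,0,0,0,0]])

```text
t: 5.77
ee_pos: [462.9, 158.3, 98.8]
tcp_rot: [0.961, -0.275, 0.0, -0.0]
contact_force: [0.3, -0.5, 0.0]
gripper_width: 0.6
```

```bash
python3 - <<'E'
from rig import env
from h import *
s=env.read_camera("side"); e=env.sense(); print(e["t"],e["ee_pos"])
I=s["img"][:,:,::-1]
cv2.imwrite("pics/side4.png",cv2.resize(I[150:310,220:420],(750,600),interpolation=2))
E
```

```text
5.8167 [462.82938065 158.33527254  98.75528189]
```

View pics/side4.png

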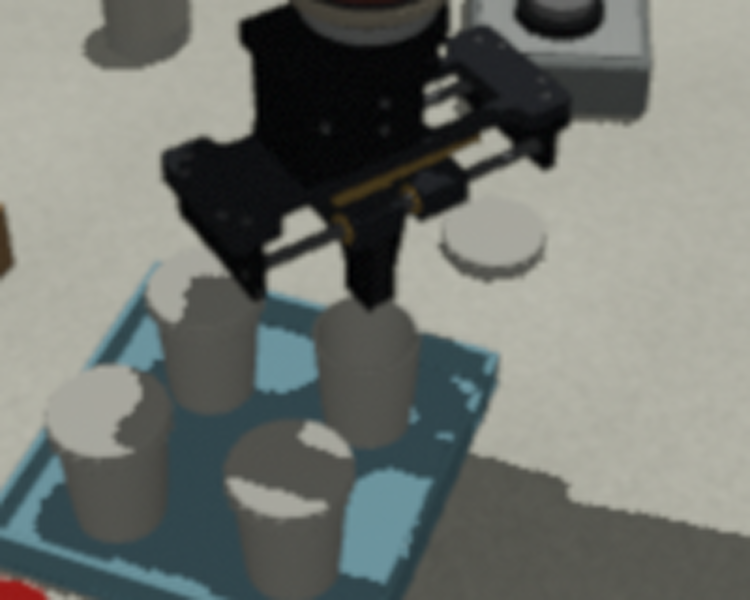

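Call:
servo_tool(series=[[1,0,0,0,0],[1,0,0,0,0],[1,0,0,0,0],[1,0,0,0,0],[1,0,0,0,0],[1,0,0,0,0],[1,0,0,0,0],[1,0,0,0,0]])

```text
t: 6.48
ee_pos: [462.8, 158.3, 98.8]
tcp_rot: [0.961, -0.275, -0.0, 0.0]
contact_force: [-0.4, -0.4, 0.4]
gripper_width: 0.5
```

Call:
servo_tool(series=[[1,0,0,0,0],[1,0,0,0,0],[1,0,0,0,0],[1,0,0,0,0],[1,0,0,0,0],[1,0,0,0,0],[1,0,0,0,0],[1,0,0,0,0]])

```text
t: 7.15
ee_pos: [462.9, 158.3, 98.8]
tcp_rot: [0.961, -0.275, 0.0, 0.0]
contact_force: [-0.6, 0.1, 1.1]
gripper_width: 0.6
```

Call:
servo_tool(series=[[1,0,0,0,0],[1,0,0,0,0],[1,0,0,0,0],[1,0,0,0,0],[1,0,0,0,0],[1,0,0,0,0],[1,0,0,0,0],[1,0,0,0,0]])

```text
t: 7.82
ee_pos: [462.8, 158.3, 98.8]
tcp_rot: [0.961, -0.275, 0.0, -0.0]
contact_force: [-1.1, 0.7, 0.2]
gripper_width: 0.1
```

Held for 2.7 s at about 29 mm above the mouth. Next I'll rise and cross to the button.

Call:
servo_tool(series=[[1,0,0,0.2,0],[1,0,0,0.3,0],[1,0,0,0.3,0],[1,0,0,0.3,0],[1,0,0,0.2,0],[1,0,-0.3,0,0],[1,0,-0.4,0,0],[1,0,-0.4,0,0]])

```text
t: 8.48
ee_pos: [463.0, 75.4, 196.9]
tcp_rot: [0.962, -0.274, 0.001, -0.0]
contact_force: [1.3, -0.4, -0.5]
gripper_width: 0.6
```

Call:
servo_tool(series=[[1,0.1,-0.45,0,0],[1,0.1,-0.45,0,0],[1,0.03,-0.45,0,0],[1,0,-0.45,0,0],[1,0,-0.45,0,0],[1,0,-0.45,0,0],[1,0,-0.4,0,0],[1,0,-0.26,0,0]])

```text
t: 9.15
ee_pos: [479.8, -179.1, 196.4]
tcp_rot: [0.961, -0.276, 0.0, 0.0]
contact_force: [0.6, -0.4, 0.0]
gripper_width: 0.5
```

Call:
servo_tool(series=[[1,0,0,-0.2,0],[1,0,0,-0.3,0],[1,0,0,-0.3,0],[1,0,0,-0.3,0],[1,0,0,-0.2,0],[1,0,0,0,0],[1,0,0,0,0],[1,0,0,0,0]])

```text
t: 9.82
ee_pos: [480.8, -176.6, 99.9]
tcp_rot: [0.961, -0.275, 0.001, 0.0]
contact_force: [0.7, -0.0, -0.0]
gripper_width: 0.5
```

```bash
python3 - <<'E'
from rig import env
from h import *
s=env.read_camera("side"); e=env.sense(); print(e["t"],e["ee_pos"])
I=s["img"][:,:,::-1]
cv2.imwrite("pics/side5.png",cv2.resize(I[60:220,270:470],(750,600),interpolation=2))
E
```

```text
9.8667 [ 481.16389458 -176.72259778  100.34936096]
```

View pics/side5.png

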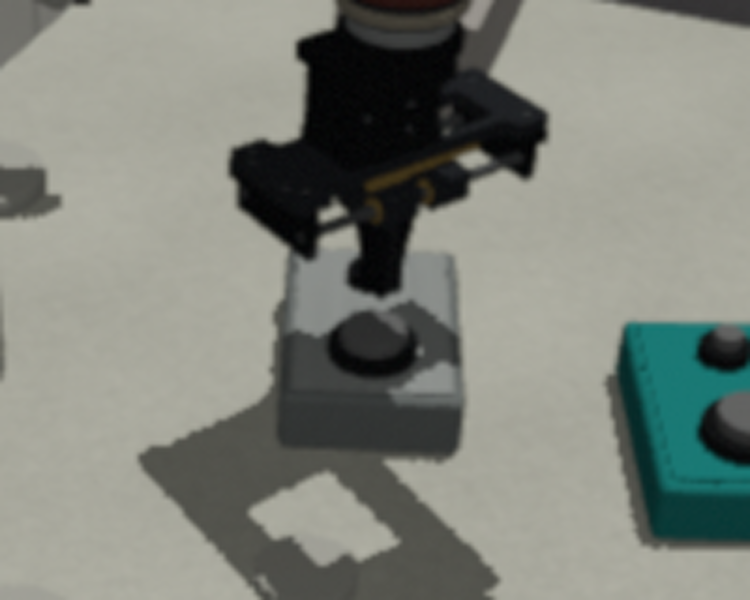

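The grey box is under the tip, at crop (378,290), with the large button at (373,335). Descending slowly and watching force.

Call:
servo_tool(series=[[1,0,0,-0.1,0],[1,0,0,-0.1,0],[1,0,0,-0.1,0],[1,0,0,-0.05,0],[1,0,0,-0.03,0],[1,0,0,-0.03,0],[1,0,0,-0.03,0],[1,0,0,0,0]])

```text
t: 10.53
ee_pos: [480.0, -176.1, 65.6]
tcp_rot: [0.961, -0.275, -0.0, -0.0]
contact_force: [-1.1, 0.9, 2.1]
gripper_width: 0.3
```

Call:
servo_tool(series=[[1,0,0,-0.02,0],[1,0,0,-0.02,0],[1,0,0,-0.02,0],[1,0,0,0,0],[1,0,0,0,0],[1,0,0,0,0],[1,0,0,0,0],[1,0,0,0,0]])

```text
t: 11.2
ee_pos: [480.3, -176.3, 61.5]
tcp_rot: [0.961, -0.275, 0.0, 0.0]
contact_force: [-1.1, 1.1, 4.1]
gripper_width: 0.8
```

Call:
servo_tool(series=[[1,0,0,-0.02,0],[1,0,0,-0.01,0],[1,0,0,0,0],[1,0,0,0,0],[1,0,0,0,0],[1,0,0,0,0],[1,0,0,0,0],[1,0,0,0,0]])

```text
t: 11.87
ee_pos: [480.4, -176.3, 61.1]
tcp_rot: [0.961, -0.275, 0.0, 0.0]
contact_force: [-8.0, 4.4, 20.8]
gripper_width: 0.7
```

Force jumped from 4 to 21 N as the motion stopped at z = 61, so the button is fully down. Releasing and moving clear.

Call:
servo_tool(series=[[1,0,0,0.05,0],[1,0,0,0.1,0],[1,0,0,0.2,0],[1,0,0,0.3,0],[1,0,0,0.3,0],[1,0,0,0.3,0],[1,0,0,0.3,0],[1,0,0,0.2,0]])

```text
t: 12.53
ee_pos: [480.8, -176.6, 192.4]
tcp_rot: [0.961, -0.275, 0.001, 0.0]
contact_force: [0.1, -0.2, -0.0]
gripper_width: 0.5
```

Call:
servo_tool(series=[[1,0,0.3,0,0],[1,0,0.4,0,0],[1,0,0.4,0,0],[1,0,0.4,0,0],[1,0,0.3,0,0],[1,0,0,0,0],[1,0,0,0,0],[1,0,0,0,0]])

```text
t: 13.2
ee_pos: [480.1, -41.5, 190.1]
tcp_rot: [0.961, -0.275, 0.0, 0.0]
contact_force: [-0.9, -0.5, -0.0]
gripper_width: 0.5
```

```bash
python3 - <<'E'
from rig import env
from h import *
e=env.sense(); print(e["t"],e["ee_pos"],e["contact_force"],e["joint_vel"])
a=env.read_camera("side")["img"][:,:,::-1];b=env.read_camera("top")["img"][:,:,::-1]
cv2.imwrite("pics/end.png",np.vstack([a[100:350],b[50:350]]))
E
```

```text
13.2 [480.128414   -41.52759355 190.13697857] [-0.91612567 -0.53721892 -0.00881391] [-0.01934972  0.00538024 -0.00528678 -0.00059675  0.00098883  0.00421665]
```

View pics/end.png

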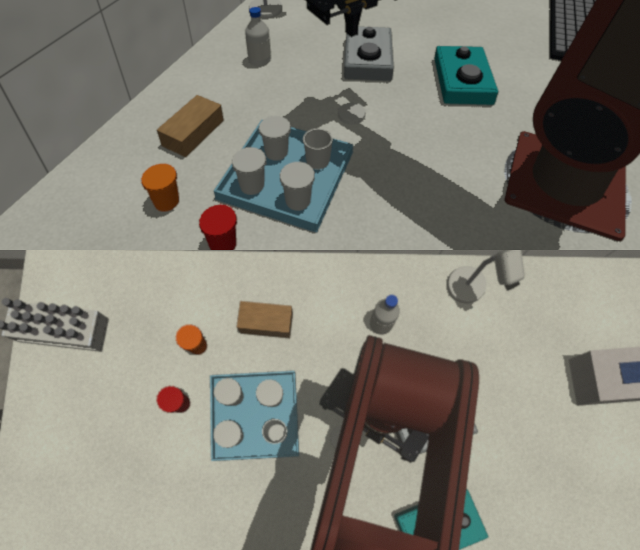

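The pots are unmoved, with the open one still at top-view (274,231). The button is up again in the side view at (370,150), and the arm is clear. Handing in.

```bash
python3 - <<'E'
from rig import env
print(env.sign_off())
E
```

```text
the job is handed in; nothing more can be done
None
```

I pointed out the unlidded pot, then pressed and released the large button on the grey call box. The job was handed in at about 13.3 s of the 40 s allowed; no verdict was reported.

- **Pointing:** The open pot's mouth measured (463,158,70). I held the closed fingertips at (463,158,99), about 29 mm above it, for about 2.7 s with no contact. I turned the gripper first because its body was hiding the fingertips from the side camera.
- **Button:** I pressed the large button near (480,-176). At z = 61 mm the force rose from 4 to 21 N and motion stopped, so I took it as fully down. I then rose straight up and moved clear.
- **Last checks:** The force was back to about zero. The side picture shows the button up, and the pots and other items visible there look unmoved. The arm hid the grey box and spare lid from the top camera at the end, so I checked them only in the side view.

No check failed, and the two cameras agreed on the mouth and button positions to within about 1 px.

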